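# Release the sieve shaker's hold-down bar and hold it raised

## Robot

A 7-joint arm with a two-finger parallel gripper is mounted at the origin on a cart in front of the work surface, level with it; the furniture and walls round the work are solid. World frame = base frame: x ahead of the robot, y to its left, z up, the work surface at z = 0. Lengths are in mm, angles in rad, forces in N, time in s.
With the tool pointing down it reaches from about 400 to 875 mm from the base axis. Payload 4.4 kg.
Tool frame: the origin (TCP) lies at the very end of the fingers, on their centre line; the grasp point (between the pads) lies ctrl.grip_point_offset behind it (ctrl.grip_point_offset is the distance from the TCP to the grasp point, in mm); z points along the fingers, y is the line along which they close (so a half turn about z gives the same grasp; the last joint's range is limited). The gripper opens to 85 mm and grips with 20 to 120 N. Pads are 22 mm wide; open, the fingers measure 114 mm over their backs; the gripper's body (76 mm by 85 mm) begins 54 mm behind the grasp point. The pads swing forward as they close: fully open they stand 13 mm farther back than shut.
Start: joints at [1.037, 0.628, 0.038, 1.517, -0.027, 0.996, -0.02], TCP at [293.129, -580.167, 231.313] pointing down, gripper open.
Joint ranges: [-3.06, 3.06], [-0.37, 2.12], [-1.25, 1.32], [0.18, 2.47], [-1.1, 4.24], [0.23, 1.98], [-2.94, 2.94]. Speed limits (rad/s): [2.57, 2.57, 3.14, 3.14, 3.14, 3.14, 3.14].

## Interface

Orientations are given as [roll, pitch, yaw] about the fixed x, y, z axes, in that order (R = Rz(yaw) Ry(pitch) Rx(roll)).
In Python, from cell import read_state, cams, ctrl, models gives the robot as it stands. The module is installed in compiled form; this text tells all that it offers.
- The arm moves only by the shell command python3 -m creep, which reads ROWS from standard input. ROWS is 1 to 12 rows, parted by a bar, with the numbers parted by spaces; each row has 7 numbers: dx, dy, dz in mm, then a rotation vector rx, ry, rz in rad, then the finger opening in mm; each row shifts and turns the commanded pose from where the row before left it, along the tool's axes as they then stand; what a row does not reach is not made up. A row lasts 1/10 s, in which the tool goes at most 50 mm and 0.15 rad, less where a joint would pass 70% of its speed; a pose out of reach is approached as far as the arm can. The fingers move at their own pace and stop on an object; the grip force is fixed at half the most. Time passes only in rows, so rows that do not move let the fingers close. It prints the time, the measured TCP pose, the force, the opening and the grip force at its end. Input that does not fit is refused with a message, and nothing moves.
- read_state(): the state, without advancing time (a new reading comes with each control period).
- cams.get_image(name): name is "scene" or "side" or "wrist"; returns (picture, depth): 420x560x3 uint8, blue, green, red; 420x560 float32, mm along the optical axis (not along the pixel's ray), 0 where there is no reading.
- cams.calibration(name): a dict with "fx", "fy", "cx", "cy" (pixels), "rvec" (rotation vector, rad) and "tvec" (3), from world to camera coordinates, as OpenCV has them; the wrist camera has in their place "hand_eye" (4x4, takes a point from camera to tool coordinates, whose origin is the TCP and whose axes are the flange's). Camera axes: x right, y down, z forward; pixel columns grow to the right and rows downward; lengths in mm; the calibration is good to about 2 mm. A picture is of the moment at which its call begins: read the wrist's pose just before it. calibration takes no time and is no camera call.
- ctrl.finish_job(): hands the job in; it is judged then, once.
Trained networks look in the newest picture that a camera, given by its name, has taken for a name from the list of things; names that differ only in an ending like _2 or _b are one class to them, and where a whole thing is asked for, a point or a joint stands for the part that bears it (a point fixed in the world has none). Each returns a list of dicts, best first, with "confidence" (0 to 1); they miss things now and then, are a little off and sometimes report something else, mostly with a low value. They report only what shows in the picture. A call takes as long as a camera call. They do not tell look-alikes from the thing itself.
- models.search_frame(thing, camera): "extent" ([left, top, right, bottom] in pixels, round what is visible of it).
- models.mark_of(thing, camera): "position" ([column, row] in pixels: a listed point, or the origin of a listed thing).
The state is a dict: "clock": time; "qpos": joint angles; "qd": joint speeds; "tau": joint torques, N m; "eef_pos": TCP position; "tool_rot": TCP orientation; "force": force on the tool from outside, world axes, zero at the start; "torque": the same for the moment, N m; "width": finger opening in mm; "gripper_force": force on a finger pad.
Only numpy, scipy, OpenCV 4.12 (cv2) and the standard library are available. Lean on these libraries where they do the work, as an engineer would, in place of code of your own. Each camera call takes 0.05 s, during which the arm holds its last target. There are 200 camera calls.

## Task

The shaker has stopped and its sieve has to come out. Swing the blue lock lever on the end block of the hold-down bar fully open, pull the red latch tab sideways, towards the front of the shaker, against its spring so that the fork lets go of the ball stud, then raise the bar by that tab until its free end is at least 10 cm above the ball, and finish while still holding it up there by the tab. Nothing else keeps the bar up, so do not let it drop, and leave the sieve, cup, dish, vial and brush where they are.

Things in the scene. Friction and masses are not known exactly. Their poses are not given: they have to be found in the camera images.
- shaker: White bench-top sieve shaker, 180 x 290 mm, fixed. Origin on the bench under its middle, z up. Its x runs from its front with the control panel (x = -90 mm, facing about towards the robot) to its back; its y along the hold-down bar, from the ball stud (y = -115 mm) to the bar's hinge (y = +125 mm). Receiver pan and sieve stand at x = y = 0.
- ball (a point): Centre of the fixed 20 mm steel ball stud under the bar's free end, 126 mm above the bench.
- bar_angle (a joint): Angle of the aluminium hold-down bar, rad: 0 = level, socket block down on the ball; grows as the free end rises about the shaker's x axis through bar_hinge, stop at 1.1; 10 cm of rise at the free end is 0.43. It swings freely and falls if let go; lifting takes 3 to 6 N at the tab. It cannot rise while the latch is home. A clear clamp plate hangs under it, 1 mm over the sieve.
- bar_hinge (a point): Point on the bar's hinge axis, 240 mm from the ball along the shaker's +y, 134 mm above the bench.
- hold_bar: The aluminium hold-down bar with the dark steel socket block at its free end; origin at bar_hinge, axes as the shaker's when the bar is down. The block is 44 mm (x) by 65 mm (y) by 36 mm high and open below over the ball.
- socket (a point): Centre of the ball socket in the socket block, on the ball when the bar is down. The block's roof is 20 mm above it, with screw heads up to 3 mm higher.
- latch_travel (a joint): Travel of the sprung latch, m: 0 = home, fork under the ball; 0.012 = fully pulled, along the shaker's -x (to its front, away from the block). The spring takes 5 N at the start, 12 N at the end, and pushes it home. The fork is clear of the ball from 0.008 on; keep it pulled until the block is 10 mm up. With the lock lever shut the lever's cam heel stops it after 1 to 2 mm.
- latch: Red ribbed upright tab on the latch, in front of and above the socket block: 11 mm thick along x, 22 mm wide along y, 44 mm high. Origin at its centre, 172 mm above the bench when the bar is down; axes as the shaker's then. Free for fingers on both x sides down to 22 mm below its centre. Pinched across its thickness it pivots between the fingers as the bar rises.
- lever_angle (a joint): Angle of the blue lock lever, turning about the vertical axis through lever_pivot: 0 = shut, pointing along the bar (shaker +y); 1.57 = fully open, pointing to the shaker's front (-x), counter-clockwise seen from above. Friction (about 0.5 N at the knob) holds it where it is left.
- lever_pivot (a point): Pivot of the lock lever, on the ear in front of the socket block, about 117 mm above the bench.
- lever_knob (a point): Middle of the upright round blue knob at the lever's tip, 70 mm from the pivot, about 141 mm above the bench; the knob is 13 to 17 mm thick and stands from 16 mm below this point (top of the lever's arm) to 16 mm above it.
- sieve: Cream 102 mm test sieve, 44 mm high, loose in the lip of the receiver pan under the clamp plate. Origin under its middle.
- cup: Pale grey sample cup, 52 mm wide, 22 mm high, on the bench. Origin under its middle.
- dish: Clear petri dish of sand, 61 mm wide, 12 mm high, on the bench. Origin under its middle.
- vial: Sample vial with black cap, 27 mm wide, 66 mm high, on the bench. Origin under its middle.
- brush: Small brush with red handle, 152 mm long along its x, 12 mm high, on the bench. Origin at its middle, underside.
Not all that is in view belongs to the job. What is shaped like the cup but orange or yellow is not meant.

How it is judged (in metres and radians):
On the way, in this order (a step that is already met when the one before it is completed fails the run):
1. The lock lever is swung open (past 1.2 rad) while the bar lies on the ball (value of joint lever_angle above 1.2 rad and value of joint bar_angle below 0.03 rad), for 0.1 s.
2. The latch is pulled at least 7 mm while the bar is still down (value of joint latch_travel above 0.007 m and value of joint bar_angle below 0.05 rad), for 0.05 s.
3. The bar is raised at least 0.4 rad by the tab (value of joint bar_angle above 0.4 rad and contact force between the fingers and latch above 1 N), for 0.2 s.
At the end, for the whole second after the job is handed in: The bar is held still, up at least 0.4 rad (its socket block 9 cm or more above the ball), with the fingers holding the latch tab and nothing propping the block; the lock lever is open (over 1.0 rad) and the sieve stands within 15 mm of where it was, upright (all of step 3 and velocity of joint bar_angle between -0.15 and 0.15 rad/s and z of socket in the frame of ball above 0.09 m and value of joint lever_angle above 1 rad and contact force between each of sieve, cup, dish, vial, brush and hold_bar below 0.3 N and distance of sieve from where it was at the start of the episode below 0.015 m and angle between sieve's own z axis and vertical below 0.15 rad); the arm keeps its last pose, push and grip.
It fails at once if The raised bar drops (falls faster than 1.5 rad/s) (velocity of joint bar_angle below -1.5 rad/s).
It fails at once if The sieve is shifted by more than 15 mm (distance of sieve from where it was at the start of the episode above 0.015 m).
It fails at once if The cup, dish, vial or brush is moved by more than 30 mm or the vial tips over (distance of any of cup, dish, vial, brush from where it was at the start of the episode above 0.03 m or angle between vial's own z axis and vertical above 0.6 rad).
It also fails if it takes over 50 s, if anything falls off the work surface, if the arm or the gripper's body presses on something with over 40 N, if the wrist force passes 120 N, or if a joint passes its speed limit or range.

## Working session

There is one attempt and no reset: what is moved stays moved. The work goes in short steps, Python scripts to look and compute and a shell command to move; the robot and the scene stay as the last step left them, time stands still between calls to the robot, and variables do not carry over. Pictures are saved under pics/ and viewed, at most 10 in all, crops included, and the job is handed in when it is done.

```bash
mkdir -p pics
cat > h.py <<'E'
import numpy as np, cv2
from cell import read_state, cams, ctrl, models
from scipy.spatial.transform import Rotation as R
def tool(s):
    T=np.eye(4); T[:3,:3]=R.from_euler('xyz',s['tool_rot']).as_matrix(); T[:3,3]=s['eef_pos']; return T
def cam(name,s=None):
    c=cams.calibration(name); K=np.array([[c['fx'],0,c['cx']],[0,c['fy'],c['cy']],[0,0,1.]])
    if 'hand_eye' in c: C=tool(s)@np.array(c['hand_eye'])
    else:
        W=np.eye(4); W[:3,:3]=cv2.Rodrigues(np.array(c['rvec'],float))[0]; W[:3,3]=np.ravel(c['tvec']); C=np.linalg.inv(W)
    return K,C
def ray(px,KC):
    K,C=KC; d=C[:3,:3]@np.linalg.inv(K)@np.array([px[0],px[1],1.]); return C[:3,3],d
def at(px,z,KC):  # depth along axis -> world
    o,d=ray(px,KC); return o+d*z
def atz(px,z,KC):
    o,d=ray(px,KC); return o+d*(z-o[2])/d[2]
def tri(obs):
    A=np.zeros((3,3)); b=np.zeros(3)
    for px,KC in obs:
        o,d=ray(px,KC); d=d/np.linalg.norm(d); P=np.eye(3)-np.outer(d,d); A+=P; b+=P@o
    p=np.linalg.solve(A,b)
    return p,[round(float(np.linalg.norm((np.eye(3)-np.outer(d/np.linalg.norm(d),d/np.linalg.norm(d)))@(p-o))),1) for o,d in [ray(*x) for x in obs]]
E
python3 - <<'E'
from h import *
np.set_printoptions(precision=1,suppress=True)
s=read_state(); print(s['eef_pos'],s['tool_rot'],s['width'],ctrl.grip_point_offset)
ob={}
for n in ['scene','side']:
    im,d=cams.get_image(n); cv2.imwrite(f'pics/{n}0.png',im); KC=cam(n)
    for t in ['latch','lever_knob','lever_pivot','bar_hinge','ball','socket','sieve','cup','dish','vial','brush','shaker']:
        m=models.mark_of(t,n)[:2]
        print(n,t,[(np.round(q['position']),round(q['confidence'],2)) for q in m])
        if m: ob.setdefault(t,[]).append((m[0]['position'],KC))
for t,o in ob.items():
    if len(o)==2: print(t,*tri(o))
E
```

```text
[ 292.9 -579.6  230.4] [-3.1 -0.   0.5] 85.51259395417796 18.700000000000003
scene latch [(array([287., 187.]), 0.69)]
scene lever_knob []
scene lever_pivot [(array([268., 202.]), 0.52)]
scene bar_hinge [(array([258., 162.]), 0.71)]
scene ball [(array([297., 197.]), 0.63), (array([359., 322.]), 0.45)]
scene socket [(array([297., 203.]), 0.97)]
scene sieve [(array([277., 200.]), 0.46)]
scene cup [(array([365., 268.]), 0.85), (array([386., 251.]), 0.83)]
scene dish [(array([304., 308.]), 0.67), (array([275., 200.]), 0.27)]
scene vial [(array([357., 320.]), 0.67)]
scene brush [(array([190., 229.]), 0.64), (array([305., 307.]), 0.45)]
scene shaker [(array([271., 222.]), 0.62)]
side latch [(array([268., 208.]), 0.66)]
side lever_knob [(array([278., 220.]), 0.72)]
side lever_pivot []
side bar_hinge [(array([214., 243.]), 0.64)]
side ball [(array([265., 204.]), 0.67)]
side socket [(array([266., 207.]), 0.7)]
side sieve [(array([248., 245.]), 0.7), (array([334., 309.]), 0.63)]
side cup [(array([292., 212.]), 0.69), (array([242., 211.]), 0.67)]
side dish [(array([338., 218.]), 0.61)]
side vial []
side brush [(array([337., 306.]), 0.74)]
side shaker [(array([243., 271.]), 0.88)]
latch [590.   90.3 147.1] [10.4, 10.4]
bar_hinge [666.8 283.5 137.5] [0.0, 0.0]
ball [598.2  53.  133.6] [2.5, 2.5]
socket [596.9  48.  120. ] [0.2, 0.2]
sieve [625.6 158.1  69.2] [3.5, 3.5]
cup [ 579.6 -181.7   19.5] [24.9, 24.9]
dish [ 417.5 -154.9    0.9] [1.3, 1.3]
brush [399.8 288.7   6.1] [5.5, 5.5]
shaker [627.7 171.8  -5.7] [9.4, 9.4]
```

```bash
python3 -c "
import cv2,numpy as np
a=cv2.imread('pics/scene0.png')[110:350,150:430];b=cv2.imread('pics/side0.png')[130:370,150:430]
cv2.imwrite('pics/m0.png',cv2.resize(np.vstack([a[:, :],b]),None,fx=1.25,fy=1.25,interpolation=3) if 0 else np.hstack([cv2.resize(a,(400,343),interpolation=cv2.INTER_CUBIC),cv2.resize(b,(400,343),interpolation=cv2.INTER_CUBIC)]))"
```

```text
(no output)
```

View pics/m0.png

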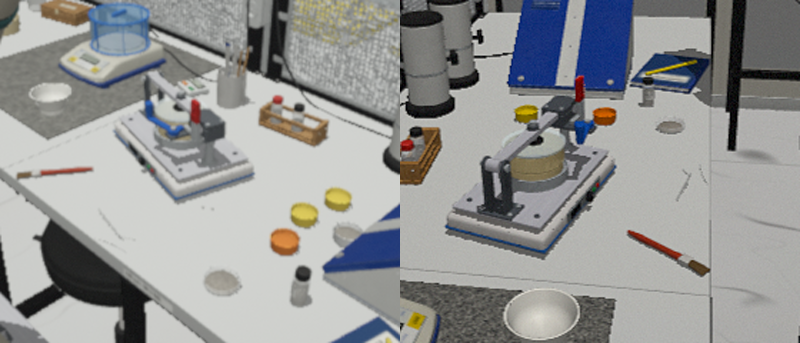

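The red tab is at scene (287,187) and side (276,192), on the dark socket block. The blue lever and knob sit just in front of the bar, at side (277,221). The white cup at scene (386,251) and the yellow and orange look-alikes stand clear of the path. Next I refine by colour and plan the wrist view.

```bash
cat >> h.py <<'E'
def blobs(im,col):
    h=cv2.cvtColor(im,cv2.COLOR_BGR2HSV); H,S,V=[h[...,i].astype(int) for i in range(3)]
    m=((H<8)|(H>172))&(S>150)&(V>80) if col=='red' else (H>100)&(H<125)&(S>140)&(V>60)
    n,l,st,c=cv2.connectedComponentsWithStats(m.astype(np.uint8))
    return [(c[i],st[i]) for i in range(1,n) if st[i][4]>12], l
def go(pos,yaw,s=None):
    s=s or read_state(); T=tool(s); Rt=R.from_euler('xyz',[np.pi,0,yaw]).as_matrix()
    print('from',np.round(T[:3,3],1),'tooldelta',np.round(T[:3,:3].T@(np.array(pos)-T[:3,3]),1),'rotvec',np.round(R.from_matrix(T[:3,:3].T@Rt).as_rotvec(),3))
E
python3 - <<'E'
from h import *
np.set_printoptions(precision=1,suppress=True)
for n,(x0,y0,x1,y1) in {'scene':(235,150,320,230),'side':(230,170,310,250)}.items():
    im=cv2.imread(f'pics/{n}0.png')
    for c in ['red','blue']:
        print(n,c,[(q[0],q[1]) for q in blobs(im,c)[0] if x0<q[0][0]<x1 and y0<q[0][1]<y1])
s=read_state();print(s['clock'],np.array(cams.calibration('wrist')['hand_eye']),cams.calibration('wrist')['fx'], s['tool_rot'])
go([570,70,360],1.28)
E
```

```text
scene red [(array([286.4, 188. ]), array([284, 180,   6,  16,  70], dtype=int32))]
scene blue [(array([242. , 161.4]), array([220, 152,  45,  19,  81], dtype=int32)), (array([261.4, 193.6]), array([252, 180,  26,  25, 128], dtype=int32))]
side red [(array([275.1, 191.9]), array([273, 183,   6,  18,  83], dtype=int32))]
side blue [(array([277.3, 220.6]), array([272, 214,  14,  17, 139], dtype=int32))]
1.3 [[   0.    -1.    -0.3   73.9]
 [   1.     0.     0.     0.2]
 [  -0.    -0.3    1.  -142.1]
 [   0.     0.     0.     1. ]] 374.5874359775701 [-3.1 -0.   0.5]
from [ 293.1 -580.2  231.3] tooldelta [ 540.3 -455.5 -128.7] rotvec [-0.  -0.  -0.8]
```

```bash
echo '0 0 -45 0 0 0 85 | 0 0 -45 0 0 0 85 | 0 0 -40 0 0 0 85 | 37 -31 0 0 0 0 60 | 37 -31 0 0 0 0 60 | 37 -31 0 0 0 0 60 | 37 -31 0 0 0 0 60 | 37 -31 0 0 0 0 60 | 37 -31 0 0 0 0 60 | 37 -31 0 0 0 0 60 | 37 -31 0 0 0 0 60 | 37 -31 0 0 0 0 60' | python3 -m creep; echo '37 -31 0 0 0 0 60 | 37 -31 0 0 0 0 60 | 37 -31 0 0 0 0 60 | 37 -31 0 0 0 0 60 | 37 -31 0 0 0 0 60 | 0 0 0 0 0 -0.13 60 | 0 0 0 0 0 -0.13 60 | 0 0 0 0 0 -0.13 60 | 0 0 0 0 0 -0.13 60 | 0 0 0 0 0 -0.13 60 | 0 0 0 0 0 -0.13 60 | 0 0 0 0 0 0 60' | python3 -m creep
python3 - <<'E'
from h import *
np.set_printoptions(precision=1,suppress=True)
s=read_state(); im,d=cams.get_image('wrist'); cv2.imwrite('pics/w1.png',im); KC=cam('wrist',s)
np.savez('w1.npz',C=KC[1],d=d)
for c in ['red','blue']:
    print(c,[(q[0],q[1],at(q[0],d[int(q[0][1]),int(q[0][0])],KC)) for q in blobs(im,c)[0]])
for t in ['latch','lever_knob','lever_pivot','bar_hinge','socket']:
    print(t,[(q['position'],round(q['confidence'],2)) for q in models.mark_of(t,'wrist')[:2]])
E
```

```text
clock: 2.5
eef_pos: [465.0, -179.2, 361.7]
tool_rot: [3.141, -0.001, 0.468]
force: [1.0, -0.7, 0.5]
width: 59.8
gripper_force: 0.0
clock: 3.7
eef_pos: [559.7, 40.6, 361.3]
tool_rot: [-3.142, -0.0, 1.248]
force: [0.6, -0.1, 0.3]
width: 60.2
gripper_force: 0.0
red [(array([119.9,   6.4]), array([ 90,   0,  57,  16, 316], dtype=int32), array([436.7, 263.2,  12.1])), (array([553.2,   2.4]), array([546,   0,  14,   7,  78], dtype=int32), array([879.3, 106.5,  72.4])), (array([279.8, 154.6]), array([274, 143,  13,  25, 279], dtype=int32), array([568.4,  64.8, 193.4]))]
blue [(array([238.6,  78.7]), array([ 212,   26,   60,  100, 1424], dtype=int32), array([582.8, 110.9, 503.4])), (array([490. , 326.3]), array([ 434,  307,  100,   53, 1308], dtype=int32), array([ 764.5, -277.7,   51. ])), (array([348.6, 371.4]), array([ 326,  347,   43,   55, 1389], dtype=int32), array([ 557. , -285.2,   54.8])), (array([503.9, 402.1]), array([499, 396,  11,  14,  49], dtype=int32), array([ 741.4, -352.5,  105.6])), (array([425.1, 414.5]), array([422, 406,   8,  14,  58], dtype=int32), array([ 639. , -344.3,  101.7]))]
latch [([280.5, 156.4], 0.82), ([228.0, 304.5], 0.67)]
lever_knob [([221.6, 39.3], 0.76)]
lever_pivot [([251.5, 116.6], 0.62)]
bar_hinge []
socket []
```

View pics/w1.png

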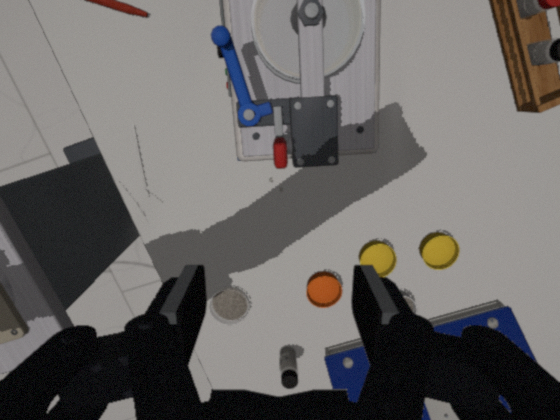

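The picture shows the red tab at (280,155) in front of the dark socket block. The lever's pivot is at (251,115) and its knob at (221,37). The lever is not quite parallel to the bar. I take a second view from closer, along the bar.

```bash
echo '40 0 25 0 0 0 40 | 40 0 25 0 0 0 40 | 20 0 20 0 0 0 40 | 0 0 0 0 0 0 40 | 0 0 0 0 0 0 40' | python3 -m creep
python3 - <<'E'
from h import *
np.set_printoptions(precision=1,suppress=True)
s=read_state(); im,d=cams.get_image('wrist'); cv2.imwrite('pics/w2.png',im); KC=cam('wrist',s)
np.savez('w2.npz',C=KC[1],d=d); K1=(KC[0],np.load('w1.npz')['C']); d1=np.load('w1.npz')['d']; im1=cv2.imread('pics/w1.png')
for c in ['red','blue']:
    print(c,[(q[0],q[1]) for q in blobs(im,c)[0] if q[1][4]>60])
w1={'latch':[280.5,156.4],'lever_knob':[221.6,39.3],'lever_pivot':[251.5,116.6]}
for t in ['latch','lever_knob','lever_pivot','bar_hinge','socket']:
    m=models.mark_of(t,'wrist')[:2]
    print(t,[(q['position'],round(q['confidence'],2)) for q in m])
    if m and t in w1: print(tri([(w1[t],K1),(m[0]['position'],KC)]))
E
```

```text
clock: 4.5
eef_pos: [591.4, 135.5, 291.0]
tool_rot: [-3.141, 0.001, 1.248]
force: [0.4, -0.2, 0.7]
width: 40.2
gripper_force: 0.0
red [(array([79.4, 86. ]), array([ 37,  70,  91,  32, 667], dtype=int32))]
blue [(array([234.6, 201.1]), array([ 203,  155,   69,   91, 1619], dtype=int32))]
latch [([278.9, 294.6], 0.88)]
(array([566.5,  59.3, 166.5]), [0.8, 0.8])
lever_knob [([215.9, 163.1], 0.69)]
(array([549.4, 171.3, 136.2]), [0.6, 0.6])
lever_pivot []
bar_hinge [([317.9, 265.1], 0.2)]
socket [([316.3, 264.5], 0.91)]
```

View pics/w2.png

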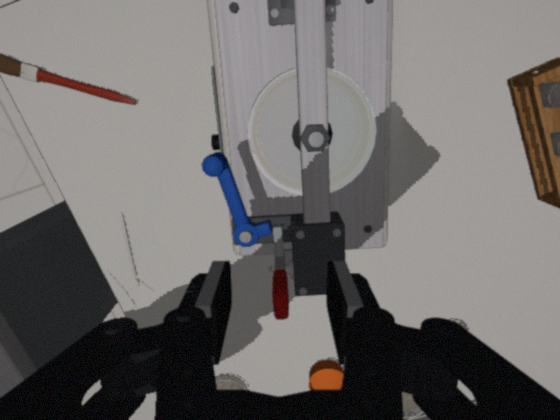

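The second view shows the knob at (214,165), the pivot screw at (246,238), the lever between them free of obstacles, the tab at (281,295), and the bar along column 313. Next come the shaker yaw and the pivot.

Run:
```python
from h import *
np.set_printoptions(precision=2,suppress=True)
K=cam('scene')[0]; c=cams.calibration('wrist'); K=np.array([[c['fx'],0,c['cx']],[0,c['fy'],c['cy']],[0,0,1.]])
z=np.load('w2.npz'); d=z['d']; KC=(K,z['C']); im=cv2.imread('pics/w2.png')
P=lambda u,v: at((u,v),np.median(d[v-1:v+2,u-1:u+2]),KC)
K1=(K,np.load('w1.npz')['C'])
print('pivot tri',tri([((246,238),KC),((250,114),K1)]),'z117',atz((246,238),122,KC))
print('depth pivot',P(246,238),'knob',P(214,165),'tab',P(281,290))
# bar centre line: depth row scan
pts=[]
for v in range(10,212,8):
    w=[P(u,v) for u in range(285,340)]; 
    g=[p for p in w if 136<p[2]<170]
    if 8<len(g)<40: pts.append(np.r_[np.mean(g,0),len(g)])
pts=np.array(pts); print(pts[::4])
l=cv2.fitLine(pts[:,:2].astype(np.float32),cv2.DIST_HUBER,0,.01,.01).ravel(); print(l,'shaker yaw',np.arctan2(-l[0]*np.sign(l[1]),abs(l[1])))
print(read_state()['qpos'])
```

```text
pivot tri (array([550.5 , 102.03, 133.33]), [0.3, 0.3]) z117 [547.76  98.22 122.  ]
depth pivot [549.34 100.77 129.36] knob [552.43 172.61 156.38] tab [572.29  74.31 187.7 ]
[[652.44 252.25 139.45  31.  ]
 [647.38 232.08 139.28  30.  ]
 [641.71 211.04 139.2   30.  ]
 [636.1  188.87 139.41  29.  ]
 [629.67 167.03 149.85  30.  ]
 [623.31 141.37 139.35  27.  ]
 [616.41 115.75 139.3   27.  ]]
[  0.26   0.97 635.89 189.27] shaker yaw -0.26036057
[-0.05  0.52 -0.35  1.56  0.2   1.09 -0.77]
```

```bash
python3 -c "
from h import *
go([551,172,131],1.31)
print(tool(read_state())[:3,:3].T@np.array([1,0,0]))"
```

```text
from [591.9 134.5 292.3] tooldelta [ 22.4 -51.  161.2] rotvec [ 0.002 -0.    -0.064]
[0.31913785 0.94770682 0.00168094]
```

```bash
echo '11 -25 20 0 0 0 40 | 11 -26 20 0 0 0 40 | 0 0 30 0 0 -0.06 40 | 0 0 30 0 0 0 40 | 0 0 20 0 0 0 40 | 0 0 20 0 0 0 40 | 0 0 11 0 0 0 40 | 0 0 10 0 0 0 40 | 0 0 0 0 0 0 40 | 0 0 0 0 0 0 40' | python3 -m creep
python3 - <<'E'
from h import *
s=read_state(); im,d=cams.get_image('wrist'); cv2.imwrite('pics/w3.png',im)
E
```

```text
clock: 5.8
eef_pos: [550.6, 172.8, 130.9]
tool_rot: [3.141, -0.001, 1.308]
force: [-0.1, -0.3, 0.1]
width: 40.0
gripper_force: 0.0
```

View pics/w3.png

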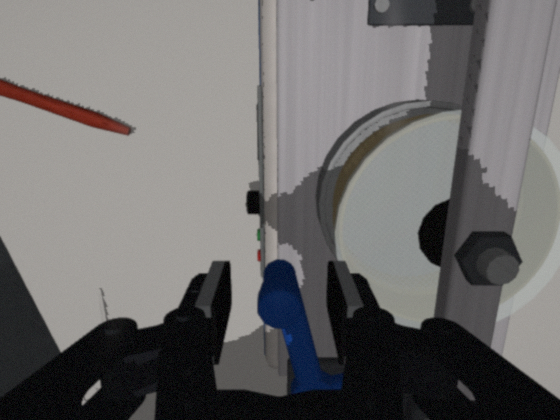

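The knob, at (277,285), stands centred between the pads. I close the fingers.

```bash
echo '0 0 0 0 0 0 5 | 0 0 0 0 0 0 5 | 0 0 0 0 0 0 5 | 0 0 0 0 0 0 5 | 0 0 0 0 0 0 5 | 0 0 0 0 0 0 5' | python3 -m creep
python3 - <<'E'
from h import *
s=read_state();T=tool(s); p=np.array([549.5,101]); k=T[:2,3]; v=k-p; r=np.linalg.norm(v); a0=np.arctan2(v[1],v[0]); print(r,a0)
a1=np.pi/2-0.26+np.pi/2; a1=np.pi/2+1.57-0.26+0.03
A=np.linspace(a0,a1,11); w=p+r*np.c_[np.cos(A),np.sin(A)]
print(a1-a0,np.round(np.diff(w,axis=0,prepend=[k])@T[:2,:2],1)[1:].tolist())
E
```

```text
clock: 6.45
eef_pos: [550.7, 173.0, 130.9]
tool_rot: [3.14, -0.001, 1.308]
force: [0.2, 0.8, 6.3]
width: 14.3
gripper_force: 58.6
71.9791583061979 1.5544811974560864
1.3563151293388105 [[-3.0, -9.3], [-4.2, -8.8], [-5.4, -8.1], [-6.4, -7.3], [-7.4, -6.4], [-8.2, -5.3], [-8.8, -4.2], [-9.3, -2.9], [-9.6, -1.7], [-9.7, -0.3]]
```

```bash
echo '-3.0 -9.3 0 0 0 0 5 | -4.2 -8.8 0 0 0 0 5 | -5.4 -8.1 0 0 0 0 5 | -6.4 -7.3 0 0 0 0 5 | -7.4 -6.4 0 0 0 0 5 | -8.2 -5.3 0 0 0 0 5' | python3 -m creep; echo '-8.8 -4.2 0 0 0 0 5 | -9.3 -2.9 0 0 0 0 5 | -9.6 -1.7 0 0 0 0 5 | -9.7 -0.3 0 0 0 0 5 | 0 0 0 0 0 0 5 | 0 0 0 0 0 0 5' | python3 -m creep
```

```text
clock: 7.05
eef_pos: [500.0, 151.7, 131.1]
tool_rot: [3.136, -0.004, 1.309]
force: [7.0, -0.2, 2.7]
width: 14.2
gripper_force: 58.8
clock: 7.65
eef_pos: [480.3, 115.9, 130.7]
tool_rot: [3.139, 0.001, 1.305]
force: [4.5, -3.3, 5.8]
width: 13.9
gripper_force: 59.6
```

```bash
echo '0 0 0 0 0 0 40 | 0 0 0 0 0 0 40 | 0 0 0 0 0 0 40 | 0 0 -30 0 0 0 40 | 0 0 -30 0 0 0 40 | 0 0 -30 0 0 0 40 | 0 0 -20 0 0 0 40 | 0 0 0 0 0 0 40' | python3 -m creep
python3 - <<'E'
from h import *
np.set_printoptions(precision=1,suppress=True)
s=read_state(); im,d=cams.get_image('wrist'); cv2.imwrite('pics/w4.png',im); KC=cam('wrist',s)
for t in ['latch','lever_knob','lever_pivot']:
    m=models.mark_of(t,'wrist')[:1]; print(t,m, m and atz(m[0]['position'],{'latch':170,'lever_knob':141,'lever_pivot':122}[t],KC))
print([(q[0],q[1]) for c in ('red','blue') for q in blobs(im,c)[0] if q[1][4]>80])
go([568,62,235],1.31)
E
```

```text
clock: 8.45
eef_pos: [479.9, 118.1, 242.5]
tool_rot: [3.138, -0.002, 1.308]
force: [-0.6, -0.3, -0.1]
width: 40.2
gripper_force: 0.0
latch [{'position': [437.4, 267.9], 'confidence': 0.89}] [568.3  62.3 170. ]
lever_knob [{'position': [279.3, 203.1], 'confidence': 0.97}] [481.1 121.2 141. ]
lever_pivot [{'position': [374.8, 195.2], 'confidence': 0.97}] [548.2 103.6 122. ]
[(array([133. ,   8.9]), array([112,   0,  46,  21, 421], dtype=int32)), (array([453.3, 281.7]), array([445, 266,  17,  32, 376], dtype=int32)), (array([333.2, 196.1]), array([ 269,  166,  124,   55, 2455], dtype=int32))]
from [477.9 117.  239.1] tooldelta [-29.7 101.3   3.8] rotvec [-0.  0. -0.]
```

View pics/w4.png

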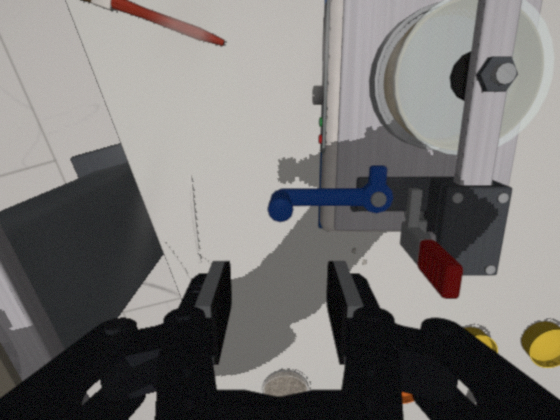

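The lever now stands square to the bar: pivot (377,197), knob (281,205), about 1.57 rad. The tab is at (440,268), which puts it at about (568,62). I move over it and look again.

```bash
echo '-10 34 0 0 0 0 40 | -10 34 0 0 0 0 40 | -10 33 10 0 0 0 40 | 0 0 10 0 0 0 40 | 0 0 0 0 0 0 40 | 0 0 0 0 0 0 40' | python3 -m creep
python3 - <<'E'
from h import *
np.set_printoptions(precision=1,suppress=True)
s=read_state(); im,d=cams.get_image('wrist'); cv2.imwrite('pics/w5.png',im); KC=cam('wrist',s)
for b,st in blobs(im,'red')[0]: print(b,st,atz(b,185,KC))
m=models.mark_of('latch','wrist')[:2]; print([(q,atz(q['position'],170,KC)) for q in m])
E
```

```text
clock: 9.25
eef_pos: [567.1, 63.0, 219.3]
tool_rot: [-3.138, 0.0, 1.309]
force: [0.3, 0.2, 0.4]
width: 40.4
gripper_force: 0.0
[280.6 240.5] [276 234  10  15  45] [568.3  65.7 185. ]
[279.9 253.1] [277 250   7   6  13] [566.2  59.2 185. ]
[({'position': [280.0, 236.0], 'confidence': 0.67}, array([567.1,  62.5, 170. ]))]
```

View pics/w5.png

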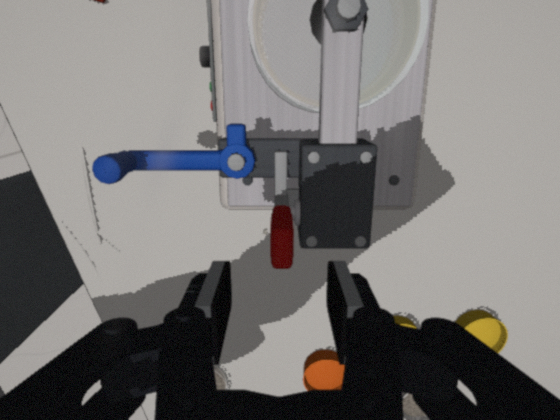

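The tab at (282,237) lies centred between the fingers, so I descend and close.

```bash
echo '0 0 20 0 0 0 40 | 0 0 20 0 0 0 40 | 0 0 12 0 0 0 40 | 0 0 9 0 0 0 40 | 0 0 0 0 0 0 40 | 0 0 0 0 0 2 5 | 0 0 0 0 0 0 5 | 0 0 0 0 0 0 5 | 0 0 0 0 0 0 5 | 0 0 0 0 0 0 5 | 0 0 0 0 0 0 5' | python3 -m creep --help 2>/dev/null | head -0; python3 -c "
from cell import read_state; s=read_state(); print(s['clock'],s['eef_pos'],s['tool_rot'],s['width'],s['gripper_force'],s['force'])"
```

```text
10.45 [568.30863873  62.78687229 160.23600327] [-3.14148460e+00 -1.26734407e-04  1.16279092e+00] 12.032526733466689 57.867418974637985 [-3.88930476  1.28790417  5.82188042]
```

I mistyped a turn in one row, and it was clipped to 0.15 rad. I open, turn back and close again.

```bash
echo '0 0 0 0 0 0 40 | 0 0 0 0 0 0 40 | 0 0 0 0 0 0 40 | 0 0 0 0 0 -0.14 40 | 0 0 0 0 0 0 40 | 0 0 0 0 0 0 5 | 0 0 0 0 0 0 5 | 0 0 0 0 0 0 5 | 0 0 0 0 0 0 5 | 0 0 0 0 0 0 5 | 0 0 0 0 0 0 5' | python3 -m creep
```

```text
clock: 11.55
eef_pos: [568.2, 62.0, 159.4]
tool_rot: [-3.141, 0.001, 1.298]
force: [-3.3, -0.2, 3.7]
width: 10.2
gripper_force: 58.6
```

```bash
echo '0 -3 0 0 0 0 5 | 0 -3 0 0 0 0 5 | 0 -3 0 0 0 0 5 | 0 -2 0 0 0 0 5 | 0 0 0 0 0 0 5 | 0 0 0 0 0 0 5' | python3 -m creep
```

```text
clock: 12.15
eef_pos: [562.0, 63.8, 159.6]
tool_rot: [3.134, -0.002, 1.296]
force: [7.9, -3.1, -4.4]
width: 10.3
gripper_force: 58.3
```

```bash
echo '0 -2 0 0 0 0 5 | 0 -2 0 0 0 0 5 | 0 -1 0 0 0 0 5 | 0 0 0 0 0 0 5 | 0 0 0 0 0 0 5' | python3 -m creep
```

```text
clock: 12.65
eef_pos: [558.4, 64.8, 159.9]
tool_rot: [3.132, -0.002, 1.296]
force: [10.0, -4.4, -3.7]
width: 10.1
gripper_force: 58.3
```

```bash
echo '1 0 -6 0 0 0 5 | 1.5 0 -6 0 0 0 5 | 1.5 0 -6 0 0 0 5 | 1.7 0 -6 0 0 0 5 | 0 0 0 0 0 0 5' | python3 -m creep
```

```text
clock: 13.15
eef_pos: [559.7, 70.2, 184.1]
tool_rot: [3.132, -0.002, 1.297]
force: [10.2, -3.0, -6.7]
width: 10.1
gripper_force: 58.3
```

```bash
echo '2 0 -6 0 0 0 5 | 3.5 0 -11.7 0 0 0 5 | 4.3 0 -11.4 0 0 0 5 | 4.9 0 -11.2 0 0 0 5 | 5.4 0 -10.9 0 0 0 5 | 6 0 -10.7 0 0 0 5 | 6.5 0 -10.3 0 0 0 5 | 7 0 -10 0 0 0 5 | 3.5 0 -5 0 0 0 5 | 3.5 0 -4.5 0 0 0 5 | 0 0 0 0 0 0 5 | 0 0 0 0 0 0 5' | python3 -m creep
python3 - <<'E'
from h import *
im,d=cams.get_image('side'); KC=cam('side'); a=cv2.resize(im[130:300,180:340],(640,680))[:600]; cv2.imwrite('pics/s6.png',a)
E
```

```text
clock: 14.35
eef_pos: [571.5, 115.2, 274.6]
tool_rot: [3.134, -0.001, 1.296]
force: [12.1, -1.9, -8.4]
width: 9.8
gripper_force: 58.4
```

View pics/s6.png

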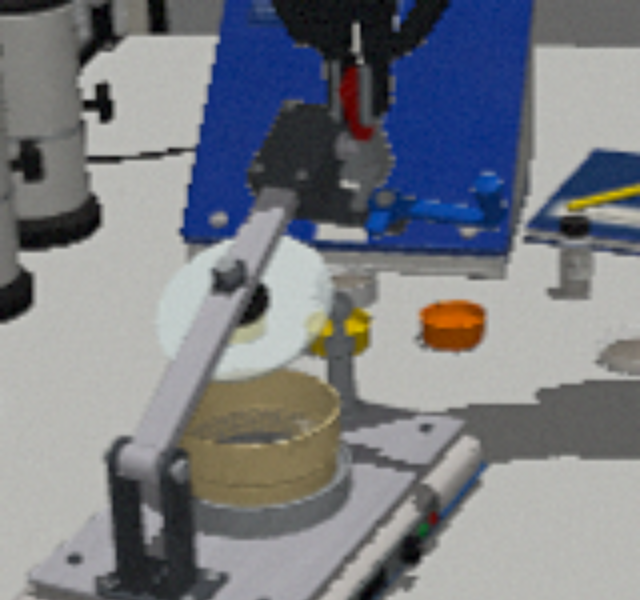

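The bar is up at about 0.5 rad, the tab at (352,100) is between the fingers, the lever is open at (435,212), and the sieve is seated in its pan. I let it settle and hand in.

```bash
echo '0 0 0 0 0 0 5 | 0 0 0 0 0 0 5 | 0 0 0 0 0 0 5 | 0 0 0 0 0 0 5' | python3 -m creep && python3 -c "
from cell import ctrl; print(ctrl.finish_job())"
```

```text
clock: 14.8
eef_pos: [571.5, 115.1, 274.5]
tool_rot: [3.134, -0.001, 1.296]
force: [10.2, -2.1, -8.4]
width: 10.4
gripper_force: 58.4
the job is handed in; nothing more can be done
None
```

I handed the job in at 14.8 s with the lever open at about 1.57 rad, the latch pulled about 10 mm, and the bar held still by the tab at about 0.5 rad; the sieve looked undisturbed in the last picture, and no verdict was returned.

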